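Crack open the fogger tank

TASK

The filler cap on the square fogger tank is stuck fast. Grip it firmly, break it loose with a short hard anticlockwise twist (seen from above), keep turning it until it is free, lift it off and set it down gently, standing head up, in the round steel dish. The round drum has the same kind of cap: that is not the one to open.

Things in the scene. Friction and masses are not known exactly. Their poses are not given: they have to be found in the camera images.
- cap_center (a point): Centre of the filler cap's ribbed round head (dark plastic, 52 mm diameter, 28 mm high), half-way up, on its axis. A 20 mm two-eared plug under it sits in the mouth; its flat foot, 39 x 24 mm, is 34 mm below this point. 0.12 kg. Grip across any diameter; fingers have room to 36 mm below this point. About 0.5 N m anticlockwise breaks it loose; easy past 30 degrees; lifts straight off at 45 to 115.
- mouth (a point): Centre of the upper rim of the mouth of the square tank, on the cap's axis, 122 mm above the bench. The tank is frosted white plastic, 160 x 160 mm, 100 mm high, fixed, with a neck 22 mm high and 49 mm in diameter mid-top; x, y along its sides (parallel to the closed cap's). A round drum 164 mm in diameter, as high and with a like cap, stands elsewhere: a bystander.
- dish: Round shallow steel dish, fixed to the bench, 152 mm in diameter, rim 14 mm high, flat inside floor 140 mm in diameter. Origin at the centre of its underside; the inside floor lies 4 mm above the origin, z up.
There are look-alikes about, which are no part of the job. There is more than one size of the dish; the job needs the middle-sized.

How it is judged (in metres and radians):
On the way, in this order (a step that is already met when the one before it is completed fails the run):
1. the cap has been twisted loose and turned by at least 35 degrees (angle between the x axis of cap_center and the x axis of mouth, either way round above 0.61 rad), for 0.05 s.
2. the cap has been lifted off the tank's mouth, in the fingers (z of cap_center in the frame of mouth above 0.04 m and contact force between the fingers and cap above 0.5 N), for 0.05 s.
3. the cap is lowered into the dish to within 15 mm of its floor while still in the fingers (set down, not dropped) (horizontal distance between cap_center and dish below 0.05 m and z of cap_center in the frame of dish below 0.053 m and contact force between the fingers and cap above 0.5 N), for 0.05 s.
At the end, for the whole second after the job is handed in: The cap stands upright (within 11 degrees) on the dish's floor, its centre within 50 mm of the dish's centre, released and at rest (horizontal distance between cap_center and dish below 0.05 m and z of cap_center in the frame of dish below 0.043 m and angle between cap_center's own z axis and vertical below 0.2 rad and linear speed of cap below 0.02 m/s); the robot touches nothing.
It also fails if it takes over 45 s, if anything falls off the work surface, if the arm or the gripper's body presses on something with over 40 N, if the wrist force passes 120 N, or if a joint passes its speed limit or range.

ROBOT

A 6-joint arm with a two-finger parallel gripper is mounted at the origin on the work surface. World frame = base frame: x ahead of the robot, y to its left, z up, the work surface at z = 0. Lengths are in m, angles in degrees, forces in N, time in s.
With the tool pointing down it reaches from about 0.3 to 0.75 m from the base axis. Payload 8.5 kg.
Tool frame: the origin (TCP) lies on the centre line of the jaws, within the pads' length; the fingertips stand 14 mm ahead of it and the grasp point (between the pads) lies 5 mm behind it; z points along the fingers, y is the direction in which the jaws open and shut (so a half turn about z gives the same grasp; the last joint's range is limited). The gripper opens to 85 mm and grips with 20 to 120 N. Pads are 22 mm wide; open, the fingers measure 114 mm over their backs; the gripper's body (76 mm by 85 mm) begins 54 mm behind the grasp point. The pads swing forward as they close: fully open they stand 13 mm farther back than shut.
Start: joints at [53.153, 21.807, 74.336, -0, 83.858, -12.336], TCP at [0.228, 0.5, 0.245] pointing down, gripper open.
Joint ranges: [-178.18, 178.18], [-50.72, 133.34], [12.68, 142.11], [-81.47, 261.47], [9.98, 163.14], [-165.26, 165.26]. Speed limits (degrees/s): [136.94, 136.94, 180, 180, 180, 180].

INTERFACE

Orientations are given as a 3x3 rotation matrix whose columns are the frame's x, y, z axes.
In Python, from rig import env, optics, order, finder gives the robot as it stands.
- The arm moves only by the tool play_rows, never from a script. Its argument "commands" is a list of rows, each an object of numbers: "grip": the closure, from -1 (fully open) to 1 (shut); "x", "y", "z": the shift along the tool's x, y, z in m; "rx", "ry", "rz": the turn, a rotation vector about the tool's x, y, z in rad. A call has 1 to 12 rows; each row shifts and turns the commanded pose from where the row before left it, along the tool's axes as they then stand; what a row does not reach is not made up. A row lasts 1/8 s, in which the tool goes at most 62.5 mm and 10.7 degrees, less where a joint would pass 70% of its speed; a pose out of reach is approached as far as the arm can. A call is refused whole if a number of a shift passes 0.0625 or a number of a turn 0.188, either way. A call with a gripper value outside its range is refused whole. The fingers move at their own pace and stop on an object; "squeeze" is the grip in N (left out, the last holds). Time passes only in rows, so rows that do not move let the fingers close. It gives the time, the measured TCP pose, the force and the opening at its end, in the units of the state.
- env.observe(): the state, without advancing time (a new reading comes with each control period).
- optics.get_image(name): name is "scene" or "top" or "wrist"; returns a dict with "color" (420x560x3 uint8, blue, green, red), "range_z" (420x560 float32, m along the optical axis (not along the pixel's ray), 0 where there is no reading), "fov_y" (degrees; the focal length in pixels is half the picture's height over the tangent of half this angle, whatever the lens; pixels are square), "cx", "cy" (the principal point, pixels), "cam_to_world" (4x4, takes a point from camera to world coordinates). Camera axes: x right, y down, z forward; pixel columns grow to the right and rows downward; lengths in m; the calibration is good to about 2 mm. The wrist camera is an equidistant fisheye: a pixel r from the principal point sees the ray r / f radians off the axis. A picture is of the moment at which its call begins.
- order.close_job(): hands the job in, once; it reports no verdict.
Trained networks look in the newest picture that a camera, given by its name, has taken for a name from the list of things; names that differ only in an ending like _2 or _b are one class to them, and where a whole thing is asked for, a point or a joint stands for the part that bears it (a point fixed in the world has none). Each returns a list of dicts, best first, with "conf" (0 to 1); they miss things now and then, are a little off and sometimes report something else, mostly with a low value. They report only what shows in the picture. A call takes as long as a camera call. They do not tell look-alikes from the thing itself.
- finder.boxes_of(camera, thing): "point" ([x, y, z] in m, in world coordinates, good to about 4 mm: the middle of the surface that is visible of it).
The state is a dict: "time_s": time; "q": joint angles; "qvel": joint speeds; "joint_efforts": joint torques, N m; "position": TCP position; "tool_rot": TCP orientation; "ft_force": force on the tool from outside, world axes, zero at the start; "wrist_torque": the same for the moment, N m; "grip_width": finger opening in m.
Only numpy, scipy, OpenCV 4.12 (cv2) and the standard library are available. Lean on these libraries where they do the work, as an engineer would, in place of code of your own. Each camera call takes 0.05 s, during which the arm holds its last target.

## Working session

There is one attempt and no reset: what is moved stays moved. The work goes in short steps, Python scripts to look and compute and a tool call to move; the robot and the scene stay as the last step left them, time stands still between calls to the robot, and variables do not carry over. Pictures are saved under pics/ and viewed, and the job is handed in when it is done.

Besides the shell and the picture viewer there is one more tool, called after "Call:" by a JSON object that holds its "fn" and its "kwargs", one argument or row to a line. play_rows: Moves the arm, as the interface text tells. Its arguments: {"type":"object","properties":{"commands":{"type":"array"},"squeeze":{"type":"number"}},"required":["commands"]}

```bash
mkdir -p pics; ls; python3 - <<'E'
from rig import env, optics, order, finder
import cv2,numpy as np
s=env.observe(); print(s)
for c in ["scene","top"]:
    im=optics.get_image(c); cv2.imwrite(f"pics/{c}0.png",im["color"]); np.savez(f"{c}0.npz",**im)
    print(c,im["fov_y"],im["cx"],im["cy"],np.round(im["cam_to_world"],3).tolist())
    for t in ["cap_center","mouth","dish"]:
        try:
            for b in finder.boxes_of(c,t): print(t,b)
        except Exception as e: print(t,e)
E
```

```text
pics
{'time_s': 0.0, 'q': array([ 5.31545043e+01,  2.18410998e+01,  7.43853817e+01, -1.35050839e-03,
        8.38573260e+01, -1.23361390e+01]), 'qvel': array([-0.06231728, -0.03606916,  0.02564852, -0.10172035,  0.01181409,
        0.01481199]), 'joint_efforts': array([-2.31970720e-03, -4.48451436e+01, -2.31282449e+01, -2.99042758e-04,
        4.73162669e-03,  1.55913528e-05]), 'position': array([0.22800506, 0.50021174, 0.24470704]), 'tool_rot': array([[-9.09894466e-01,  4.14838913e-01, -8.58376782e-04],
       [ 4.14839700e-01,  9.09893741e-01, -1.18459979e-03],
       [ 2.89613574e-04, -1.43394956e-03, -9.99998930e-01]]), 'ft_force': array([-0.00399923,  0.45053144, -0.96230593]), 'wrist_torque': array([-0.02155986, -0.04063205,  0.00196635]), 'grip_width': 0.08534953883550765}
scene 53.58810759793634 281.4693807590454 210.0067663758886 [[0.454, 0.538, -0.71, 1.327], [0.891, -0.259, 0.374, -0.372], [0.017, -0.803, -0.596, 0.789], [0.0, 0.0, 0.0, 1.0]]
cap_center {'point': [0.5707, -0.2805, 0.1514], 'conf': 0.56}
dish {'point': [0.7337, 0.3939, 0.0033], 'conf': 0.69}
dish {'point': [0.5866, 0.0463, 0.0047], 'conf': 0.67}
top 56.45546555035547 280.4876240543053 213.3644762050246 [[0.015, -0.992, 0.125, 0.408], [-0.999, -0.02, -0.042, 0.062], [0.044, -0.124, -0.991, 0.94], [0.0, 0.0, 0.0, 1.0]]
cap_center {'point': [0.5466, -0.2776, 0.1496], 'conf': 0.87}
mouth {'point': [0.5404, -0.257, 0.0988], 'conf': 0.96}
dish {'point': [0.7448, 0.398, 0.0043], 'conf': 0.74}
dish {'point': [0.5955, 0.0463, 0.0042], 'conf': 0.73}
dish {'point': [0.3043, 0.3519, 0.005], 'conf': 0.71}
```

View pics/scene0.png

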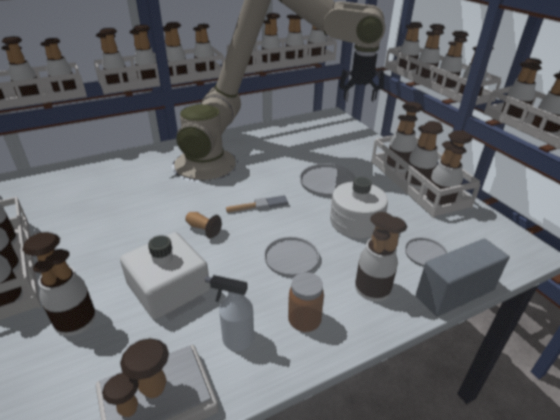

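View pics/top0.png

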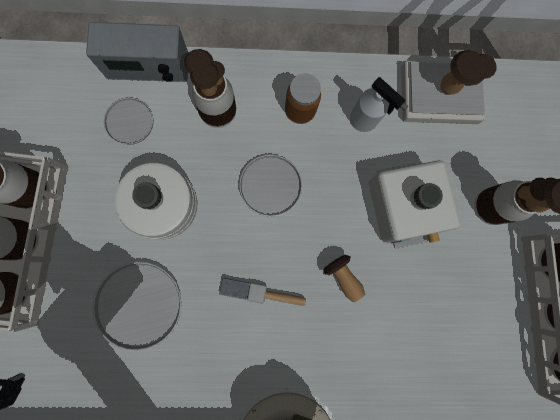

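The square tank is at scene (165,275) / top (418,200); its cap is at top (428,195). The round drum, at top (155,200), is the bystander. The dish candidates in top are (129,120) small, (269,184) middle and (138,303) large. I'll measure them and check with crops.

```bash
cat > h.py <<'E'
import numpy as np,cv2
def cloud(im):
    z=im["range_z"]; H,W=z.shape; f=H/2/np.tan(np.radians(float(im["fov_y"]))/2)
    u,v=np.meshgrid(np.arange(W),np.arange(H))
    p=np.stack([(u-im["cx"])/f*z,(v-im["cy"])/f*z,z,np.ones_like(z)],-1)
    w=(p@np.array(im["cam_to_world"]).T)[...,:3]; w[z==0]=np.nan
    return w
def circ(x,y):
    A=np.c_[x,y,np.ones(len(x))]; s=np.linalg.lstsq(A,x**2+y**2,rcond=None)[0]
    c=s[:2]/2; return c,np.sqrt(s[2]+c@c)
E
python3 - <<'E'
import numpy as np,cv2
from h import *
for c in ["top","scene"]:
    im=dict(np.load(c+"0.npz")); w=cloud(im)
    print(c,'bench z',np.nanmedian(w[...,2][(w[...,2]<.03)]))
    for n,(x,y) in dict(s=(.745,.398),m=(.5955,.046),l=(.304,.352)).items():
        d=np.hypot(w[...,0]-x,w[...,1]-y)
        m=(d<.14)&(w[...,2]>.0085)&(w[...,2]<.018)
        if m.sum()>20: 
            P=w[m]; cc,r=circ(P[:,0],P[:,1]); res=np.abs(np.hypot(*(P[:,:2]-cc).T)-r); k=res<.008
            P=P[k];cc,r=circ(P[:,0],P[:,1]);print(n,cc,r*2,m.sum(),P[:,2].max())
    d=np.hypot(w[...,0]-.547,w[...,1]+.278)
    m=(d<.06)&(w[...,2]>.130); P=w[m]; print('cap top z',np.percentile(P[:,2],[50,95]),len(P))
    T=P[P[:,2]>np.percentile(P[:,2],90)-.004]
    print('cap rect',cv2.minEnclosingCircle(T[:,:2].astype(np.float32)),T[:,:2].mean(0),circ(T[:,0],T[:,1])[0])
    m=(d<.15)&(w[...,2]>.093)&(w[...,2]<.107);P=w[m];r=cv2.minAreaRect((P[:,:2]*1000).astype(np.float32));print('tank',r,np.median(P[:,2]))
im=dict(np.load("top0.npz"))["color"]
a=cv2.resize(im[140:260,360:480],(480,480),interpolation=2); b=cv2.resize(im[140:230,225:315],(480,480))
s=dict(np.load("scene0.npz"))["color"][220:320,110:220]
cv2.imwrite("pics/crop0.png",np.hstack([a,b])[:,:800] if 0 else cv2.resize(np.hstack([a,b]),(800,400)))
cv2.imwrite("pics/crop1.png",cv2.resize(s,None,fx=5,fy=5))
E
```

```text
top bench z -0.00030624009685542575
s [0.77827194 0.38730052] 0.15049877231183073 249 0.017621874464550324
m [0.59298197 0.04820344] 0.14680454405662346 331 0.01765799314507166
l [0.3065087  0.34604492] 0.19090661319365504 623 0.01799987047845253
cap top z [0.15219158 0.15507659] 568
cap rect ((0.5517314672470093, -0.282031387090683), 0.026019718497991562) [ 0.55189985 -0.28161698] [ 0.55196129 -0.2816652 ]
tank ((552.1111450195312, -281.2628479003906), (156.8544158935547, 158.1474609375), 12.756260871887207) 0.09946600248732984
scene bench z -0.0035062476261908393
s [0.74521906 0.39317932] 0.1142819151344638 34 0.011849595532420598
m [0.59471314 0.04590247] 0.14747066806210077 184 0.014644105451985467
l [0.30748869 0.34331697] 0.19265894582225057 207 0.017844697240114282
cap top z [0.14938382 0.15232043] 403
cap rect ((0.5553866028785706, -0.2843547761440277), 0.026528775691986084) [ 0.55615236 -0.28466512] [ 0.55555412 -0.28453744]
tank ((554.9915161132812, -284.491455078125), (157.8518524169922, 154.38671875), 12.553521156311035) 0.097363948591217
```

View pics/crop0.png

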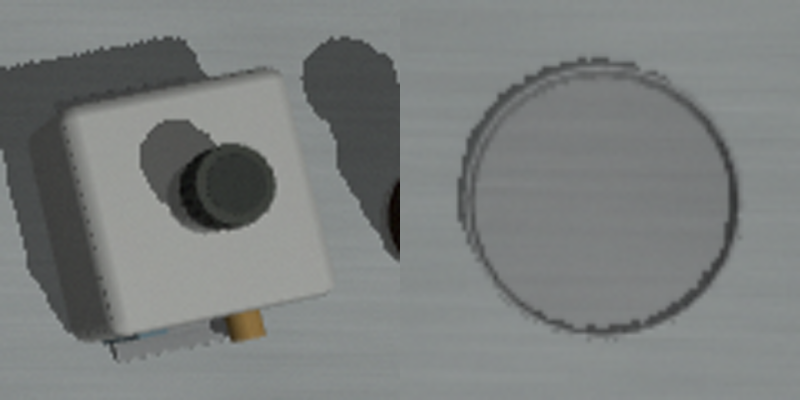

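View pics/crop1.png

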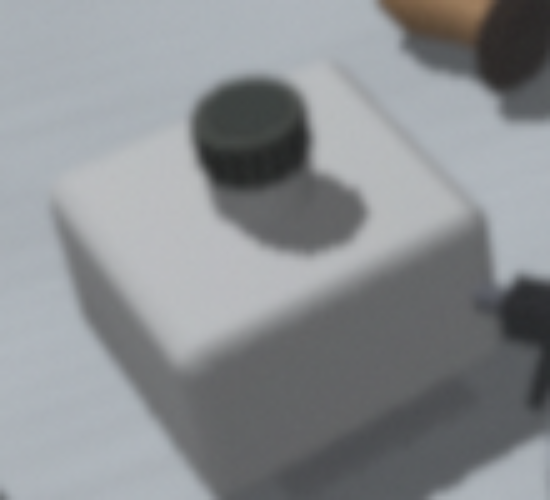

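The crop confirms it: the square, white, sharp-edged tank with cap at top (428,195), and the middle dish at (269,184), about 147–150 mm in diameter. Next I'll check obstacle heights around the work area.

```bash
python3 - <<'E'
import numpy as np
from h import *
P=np.concatenate([cloud(dict(np.load(c+"0.npz"))).reshape(-1,3) for c in ["top","scene"]])
P=P[np.isfinite(P).all(1)]
print("rows x .25..0.85, cols y .55..-.5 (5cm), max z cm")
ys=np.arange(.55,-.55,-.05); print('      ',' '.join(f'{y*100:4.0f}' for y in ys))
for x in np.arange(.2,.85,.05):
    r=[]
    for y in ys:
        m=(abs(P[:,0]-x)<.025)&(abs(P[:,1]-y)<.025); r.append(f'{np.percentile(P[m,2],98)*100:4.0f}' if m.any() else '   .')
    print(f'{x:.2f}  ',' '.join(r))
E
```

```text
rows x .25..0.85, cols y .55..-.5 (5cm), max z cm
         55   50   45   40   35   30   25   20   15   10    5   -0   -5  -10  -15  -20  -25  -30  -35  -40  -45  -50
0.20     53   53   39   54   53    2    0    0    0    0    0    0    0    0    0    0    0    0    0    0    0    0
0.25     34   50   53   53    1    2    2    0    0    0    0    0    0    0    0    0    0    0    0    0    0    0
0.30     10   52   52    1    1    1    2    0    0    2    2    2    2    0    0    0    0    0    0    0    0    0
0.35     10    0    2    2    1    1    2    0    2    2    2    2    1    5    5    0    0    0    0    0    0    0
0.40     10    0    0    2    2    2    0    0    0    0    0    0    0    7    5    0    0    0    0    0    0    0
0.45     10    0    0    0   10   10   10    0    0    0    0    0    0    1    4    9   10    9    4    0    0    0
0.50     10    0    0   10   10   15   10    8    0    0    1    0    0    0    0   10   10   10   10    6    9   23
0.55     11    0    0   10   15   15   10    9    0    1    1    1    0    0    0   10   15   16   10    0   20   23
0.60     10    0    0    0   10   10   10    0    0    1    1    1    1    0    0   10   10   15   10    0   12   20
0.65     10    0    0    0    0    0    0    0    0    1    1    1    0    0    0    1    9   10   10    0    0    0
0.70      0    0    1    1    1    0    0    0    0    0    0    0    0    0    0    0    0    0    0    0    0    0
0.75      0    0    1    1    1    0    0   22   22    0    0   12   12    0   18   18   17    4    4    4    4    0
0.80      0    0    1    1    1    0    0   22   22    0    0   12   12    0   18   18    0    5   16   16    5    3
```

Call:
{"fn": "play_rows", "kwargs": {
  "commands": [
    {"grip": -1,"x": -0.042,"y": -0.039},
    {"grip": -1,"x": -0.042,"y": -0.039},
    {"grip": -1,"x": -0.042,"y": -0.039},
    {"grip": -1,"x": -0.042,"y": -0.039},
    {"grip": -1,"x": -0.042,"y": -0.039},
    {"grip": -1,"x": -0.042,"y": -0.039},
    {"grip": -1,"x": -0.042,"y": -0.039},
    {"grip": -1,"x": -0.042,"y": -0.039},
    {"grip": -1,"x": -0.042,"y": -0.039},
    {"grip": -1,"x": -0.042,"y": -0.039},
    {"grip": -1,"x": -0.042,"y": -0.039},
    {"grip": -1,"x": -0.042,"y": -0.039}
  ]
}}

```text
invalid input at $.commands[0]: expected keys grip, x, y, z, rx, ry, rz
```

Call:
{"fn": "play_rows", "kwargs": {
  "commands": [
    {"grip": -1,"x": -0.039,"y": -0.037},
    {"grip": -1,"x": -0.039,"y": -0.037},
    {"grip": -1,"x": -0.039,"y": -0.037},
    {"grip": -1,"rz": 0.18},
    {"grip": -1,"rz": 0.18},
    {"grip": -1,"rz": 0.18},
    {"grip": -1,"rz": 0.18},
    {"grip": -1,"rz": 0.18},
    {"grip": -1},
    {"grip": -1}
  ]
}}

```text
invalid input at $.commands[0]: expected keys grip, x, y, z, rx, ry, rz
```

```bash
python3 - <<'E'
from rig import env, optics, order, finder
import cv2,numpy as np
s=env.observe(); print(s['time_s'],s['q'],s['position'],s['tool_rot'],s['grip_width'],s['ft_force'])
im=optics.get_image("wrist"); cv2.imwrite("pics/w1.png",im["color"]); np.savez("w1.npz",**im)
print(im["fov_y"],im["cx"],im["cy"],im["cam_to_world"])
for t in ["cap_center","mouth"]: print(finder.boxes_of("wrist",t))
E
```

```text
0.4 [ 5.31507023e+01  2.18110613e+01  7.43425087e+01 -2.13113392e-03
  8.38597547e+01 -1.23342405e+01] [0.22817078 0.50036795 0.24524115] [[-9.09853910e-01  4.14928728e-01 -1.09874915e-04]
 [ 4.14928743e-01  9.09853887e-01 -2.08275766e-04]
 [ 1.35505200e-05 -2.35090781e-04 -9.99999972e-01]] 0.08553320229317525 [-0.54467013 -0.14632165 -1.22159829]
65.70646984690485 279.76183947531797 206.29600549232276 [[ 4.15288921e-01  8.79021894e-01  2.34212772e-01  1.69225599e-01]
 [ 9.09689550e-01 -4.01235858e-01 -1.07120066e-01  5.28654565e-01]
 [-1.86320809e-04  2.57546688e-01 -9.66265838e-01  3.74607604e-01]
 [ 0.00000000e+00  0.00000000e+00  0.00000000e+00  1.00000000e+00]]
[]
[]
```

View pics/w1.png

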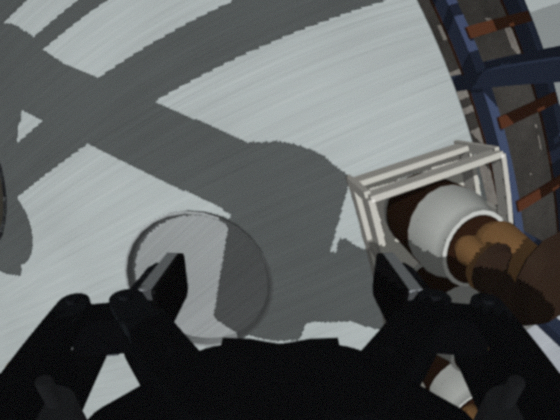

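The picture still shows the start pose (the large dish at (200,275), fingers at the bottom), because the calls were refused. Every key is required in each row.

Call:
{"fn": "play_rows", "kwargs": {
  "commands": [
    {"grip": -1,"x": -0.042,"y": -0.039,"z": 0,"rx": 0,"ry": 0,"rz": 0},
    {"grip": -1,"x": -0.042,"y": -0.039,"z": 0,"rx": 0,"ry": 0,"rz": 0},
    {"grip": -1,"x": -0.042,"y": -0.039,"z": 0,"rx": 0,"ry": 0,"rz": 0},
    {"grip": -1,"x": -0.042,"y": -0.039,"z": 0,"rx": 0,"ry": 0,"rz": 0},
    {"grip": -1,"x": -0.042,"y": -0.039,"z": 0,"rx": 0,"ry": 0,"rz": 0},
    {"grip": -1,"x": -0.042,"y": -0.039,"z": 0,"rx": 0,"ry": 0,"rz": 0},
    {"grip": -1,"x": -0.042,"y": -0.039,"z": 0,"rx": 0,"ry": 0,"rz": 0},
    {"grip": -1,"x": -0.042,"y": -0.039,"z": 0,"rx": 0,"ry": 0,"rz": 0},
    {"grip": -1,"x": -0.042,"y": -0.039,"z": 0,"rx": 0,"ry": 0,"rz": 0},
    {"grip": -1,"x": -0.042,"y": -0.039,"z": 0,"rx": 0,"ry": 0,"rz": 0},
    {"grip": -1,"x": -0.042,"y": -0.039,"z": 0,"rx": 0,"ry": 0,"rz": 0},
    {"grip": -1,"x": -0.042,"y": -0.039,"z": 0,"rx": 0,"ry": 0,"rz": 0}
  ]
}}

```text
time_s: 2.05
position: [0.4931, -0.1364, 0.2455]
tool_rot: [[-0.91, 0.415, 0.0], [0.415, 0.91, -0.0], [-0.0, 0.0, -1.0]]
ft_force: [-0.5, 0.5, 0.7]
grip_width: 0.0853
```

Call:
{"fn": "play_rows", "kwargs": {
  "commands": [
    {"grip": -1,"x": -0.039,"y": -0.037,"z": 0,"rx": 0,"ry": 0,"rz": 0},
    {"grip": -1,"x": -0.039,"y": -0.037,"z": 0,"rx": 0,"ry": 0,"rz": 0},
    {"grip": -1,"x": -0.039,"y": -0.037,"z": 0,"rx": 0,"ry": 0,"rz": 0},
    {"grip": -1,"x": 0,"y": 0,"z": 0,"rx": 0,"ry": 0,"rz": 0.18},
    {"grip": -1,"x": 0,"y": 0,"z": 0,"rx": 0,"ry": 0,"rz": 0.18},
    {"grip": -1,"x": 0,"y": 0,"z": 0,"rx": 0,"ry": 0,"rz": 0.18},
    {"grip": -1,"x": 0,"y": 0,"z": 0,"rx": 0,"ry": 0,"rz": 0.18},
    {"grip": -1,"x": 0,"y": 0,"z": 0,"rx": 0,"ry": 0,"rz": 0.18},
    {"grip": -1,"x": 0,"y": 0,"z": 0,"rx": 0,"ry": 0,"rz": 0},
    {"grip": -1,"x": 0,"y": 0,"z": 0,"rx": 0,"ry": 0,"rz": 0}
  ]
}}

```text
time_s: 3.3
position: [0.553, -0.284, 0.2453]
tool_rot: [[-0.244, 0.97, -0.0], [0.97, 0.244, 0.0], [0.0, -0.0, -1.0]]
ft_force: [0.1, -0.4, 0.1]
grip_width: 0.0859
```

```bash
python3 - <<'E'
from rig import env, optics, order, finder
import cv2,numpy as np
s=env.observe(); print(s['time_s'],s['q'],s['position'],s['tool_rot'],s['grip_width'],s['ft_force'])
im=optics.get_image("wrist"); cv2.imwrite("pics/w2.png",im["color"]); np.savez("w2.npz",**im)
print(im["fov_y"],im["cx"],im["cy"],im["cam_to_world"])
for t in ["cap_center","mouth"]: print(finder.boxes_of("wrist",t))
# equidistant cloud
z=im["range_z"];H,W=z.shape;f=H/2/np.tan(np.radians(im["fov_y"])/2)
u,v=np.meshgrid(np.arange(W),np.arange(H));dx=u-im["cx"];dy=v-im["cy"];r=np.hypot(dx,dy)+1e-9;t=np.tan(r/f)
p=np.stack([dx/r*t*z,dy/r*t*z,z,np.ones_like(z)],-1)@im["cam_to_world"].T
w=p[...,:3];w[z==0]=np.nan
d=np.hypot(w[...,0]-.5535,w[...,1]+.283)
m=(d<.04)&(w[...,2]>.14)&(w[...,2]<.17);P=w[m];print(len(P),np.percentile(P[:,2],[5,50,95]))
print(P[:,:2].mean(0),cv2.minEnclosingCircle(P[:,:2].astype(np.float32)),np.argwhere(m).mean(0))
m=(d<.15)&(abs(w[...,2]-.1)<.006);P=w[m];print('tank',len(P),cv2.minAreaRect((P[:,:2]*1000).astype(np.float32)))
E
```

```text
3.3 [-3.80796777e+01  2.91820396e+01  6.20021601e+01 -1.18033625e-03
  8.88196499e+01 -5.22041456e+01] [ 0.55299371 -0.28402021  0.24530068] [[-2.44029580e-01  9.69767787e-01 -6.55889717e-05]
 [ 9.69767788e-01  2.44029582e-01  2.52251283e-05]
 [ 4.04681662e-05 -5.74503945e-05 -9.99999998e-01]] 0.08591963132539158 [ 0.12629519 -0.38334772  0.09836061]
65.70646984690485 279.76183947531797 206.29600549232276 [[ 9.69889468e-01  2.35398778e-01  6.24646676e-02  5.37425756e-01]
 [ 2.43545323e-01 -9.37120521e-01 -2.49981607e-01 -2.19658925e-01]
 [-3.08443006e-04  2.57667506e-01 -9.66233596e-01  3.74672695e-01]
 [ 0.00000000e+00  0.00000000e+00  0.00000000e+00  1.00000000e+00]]
[{'point': [0.5535, -0.2771, 0.1524], 'conf': 0.58}]
[{'point': [0.5483, -0.263, 0.0979], 'conf': 0.77}]
4087 [0.1509342  0.15354484 0.15489287]
[ 0.55212534 -0.27992146] ((0.5526443719863892, -0.28136008977890015), 0.026679690927267075) [210.1169562  279.26718865]
tank 24109 ((552.4190063476562, -281.10888671875), (156.4520721435547, 155.75950622558594), 12.45444107055664)
```

View pics/w2.png

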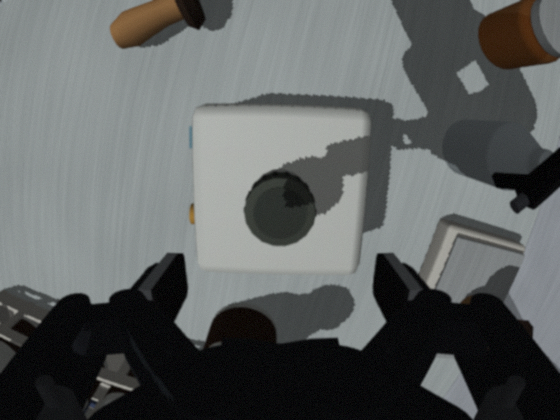

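The cap sits at pixel (279,209), midway between the fingers, in line with the tank. The wrist measurement gives (0.553, -0.2815) with the top at 0.153, which agrees with the top camera. Descending.

Call:
{"fn": "play_rows", "kwargs": {
  "commands": [
    {"grip": -1,"x": 0.002,"y": 0,"z": 0.03,"rx": 0,"ry": 0,"rz": 0},
    {"grip": -1,"x": 0,"y": 0,"z": 0.03,"rx": 0,"ry": 0,"rz": 0},
    {"grip": -1,"x": 0,"y": 0,"z": 0.025,"rx": 0,"ry": 0,"rz": 0},
    {"grip": -1,"x": 0,"y": 0,"z": 0.02,"rx": 0,"ry": 0,"rz": 0},
    {"grip": -1,"x": 0,"y": 0,"z": 0.01,"rx": 0,"ry": 0,"rz": 0},
    {"grip": -1,"x": 0,"y": 0,"z": 0,"rx": 0,"ry": 0,"rz": 0}
  ]
}}

```text
time_s: 4.2
position: [0.5525, -0.2821, 0.1301]
tool_rot: [[-0.241, 0.971, -0.0], [0.971, 0.241, 0.0], [0.001, -0.0, -1.0]]
ft_force: [0.2, 0.1, 0.2]
grip_width: 0.0856
```

Call:
{"fn": "play_rows", "kwargs": {
  "commands": [
    {"grip": 1,"x": 0,"y": 0,"z": 0,"rx": 0,"ry": 0,"rz": 0},
    {"grip": 1,"x": 0,"y": 0,"z": 0,"rx": 0,"ry": 0,"rz": 0},
    {"grip": 1,"x": 0,"y": 0,"z": 0,"rx": 0,"ry": 0,"rz": 0},
    {"grip": 1,"x": 0,"y": 0,"z": 0,"rx": 0,"ry": 0,"rz": 0},
    {"grip": 1,"x": 0,"y": 0,"z": 0,"rx": 0,"ry": 0,"rz": 0},
    {"grip": 1,"x": 0,"y": 0,"z": 0,"rx": 0,"ry": 0,"rz": 0},
    {"grip": 1,"x": 0,"y": 0,"z": 0,"rx": 0,"ry": 0,"rz": 0},
    {"grip": 1,"x": 0,"y": 0,"z": 0,"rx": 0,"ry": 0,"rz": 0}
  ],
  "squeeze": 110
}}

```text
time_s: 5.2
position: [0.5525, -0.2824, 0.1317]
tool_rot: [[-0.241, 0.971, 0.001], [0.971, 0.241, -0.001], [-0.002, 0.001, -1.0]]
ft_force: [-2.6, 0.7, 6.0]
grip_width: 0.0498
```

```bash
python3 - <<'E'
from rig import env, optics, order, finder
import cv2,numpy as np
s=env.observe(); print(s['time_s'],s['position'],s['grip_width'],s['ft_force'],s['wrist_torque'])
im=optics.get_image("wrist"); cv2.imwrite("pics/w3.png",im["color"])
E
```

```text
5.2 [ 0.55252586 -0.28239326  0.13168134] 0.04983472477234662 [-2.62168926  0.67862848  5.99303744] [ 0.01510662  0.49788577 -0.00830871]
```

View pics/w3.png

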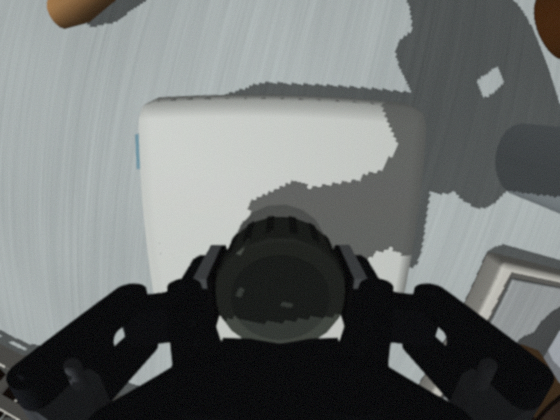

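Gripped, with the head between the pads at (280,285). Now the hard anticlockwise twist (negative rz, since tool z points down).

Call:
{"fn": "play_rows", "kwargs": {
  "commands": [
    {"grip": 1,"x": 0,"y": 0,"z": 0,"rx": 0,"ry": 0,"rz": -0.18},
    {"grip": 1,"x": 0,"y": 0,"z": 0,"rx": 0,"ry": 0,"rz": -0.18},
    {"grip": 1,"x": 0,"y": 0,"z": 0,"rx": 0,"ry": 0,"rz": -0.18}
  ]
}}

```text
time_s: 5.62
position: [0.5531, -0.2832, 0.1315]
tool_rot: [[-0.709, 0.705, 0.003], [0.705, 0.709, -0.003], [-0.004, -0.0, -1.0]]
ft_force: [0.2, -1.1, 0.0]
grip_width: 0.05
```

```bash
python3 - <<'E'
from rig import env, optics
import cv2,numpy as np
s=env.observe(); print(s['time_s'],s['position'],s['grip_width'],s['ft_force'],s['wrist_torque'],s['q'],np.degrees(np.arctan2(s['tool_rot'][1,0],s['tool_rot'][0,0])))
E
```

```text
5.625 [ 0.55308775 -0.28323601  0.13152233] 0.0500188784122086 [ 0.15314584 -1.07186823  0.0073564 ] [-0.18578598 -0.18004433 -0.0498362 ] [-3.79987992e+01  3.42760557e+01  7.23196114e+01 -4.69497969e-02
  7.31770441e+01 -8.31659626e+01] 135.18069781511727
```

Call:
{"fn": "play_rows", "kwargs": {
  "commands": [
    {"grip": 1,"x": 0,"y": 0,"z": 0,"rx": 0,"ry": 0,"rz": -0.18},
    {"grip": 1,"x": 0,"y": 0,"z": 0,"rx": 0,"ry": 0,"rz": -0.18},
    {"grip": 1,"x": 0,"y": 0,"z": 0,"rx": 0,"ry": 0,"rz": -0.18},
    {"grip": 1,"x": 0,"y": 0,"z": 0,"rx": 0,"ry": 0,"rz": -0.18},
    {"grip": 1,"x": 0,"y": 0,"z": 0,"rx": 0,"ry": 0,"rz": -0.14},
    {"grip": 1,"x": 0,"y": 0,"z": 0,"rx": 0,"ry": 0,"rz": 0},
    {"grip": 1,"x": 0,"y": 0,"z": 0,"rx": 0,"ry": 0,"rz": 0}
  ]
}}

```text
time_s: 6.5
position: [0.5525, -0.2821, 0.1304]
tool_rot: [[-0.998, -0.069, 0.0], [-0.069, 0.998, -0.0], [-0.0, -0.0, -1.0]]
ft_force: [-0.2, -0.2, -0.8]
grip_width: 0.0497
```

```bash
python3 - <<'E'
from rig import env, optics
import cv2,numpy as np
s=env.observe(); print(s['time_s'],s['position'],s['grip_width'],s['ft_force'],s['wrist_torque'],s['q'],np.degrees(np.arctan2(s['tool_rot'][1,0],s['tool_rot'][0,0])))
im=optics.get_image("wrist"); cv2.imwrite("pics/w4.png",im["color"])
E
```

```text
6.5 [ 0.55253248 -0.28211177  0.13044277] 0.04965651219036916 [-0.15927263 -0.16051655 -0.8014192 ] [-0.00745155 -0.02668843  0.02908785] [-3.79659023e+01  3.43259557e+01  7.24218684e+01  8.23848746e-04
  7.32411861e+01 -1.31947017e+02] -176.01912190490216
```

View pics/w4.png

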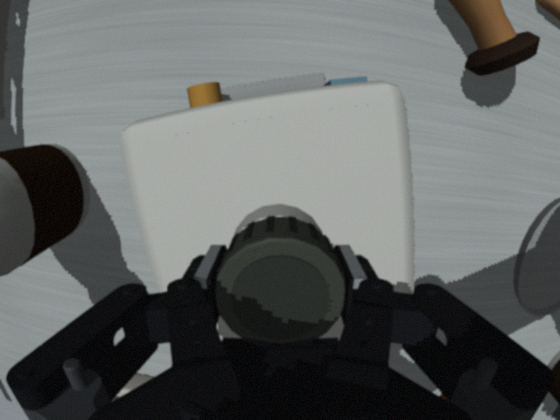

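The tank now appears rotated about 80° relative to the gripper, the head is still gripped at (280,290) and the torque is near zero. Lifting gently at first.

Call:
{"fn": "play_rows", "kwargs": {
  "commands": [
    {"grip": 1,"x": 0,"y": 0,"z": -0.004,"rx": 0,"ry": 0,"rz": 0},
    {"grip": 1,"x": 0,"y": 0,"z": -0.006,"rx": 0,"ry": 0,"rz": 0},
    {"grip": 1,"x": 0,"y": 0,"z": 0,"rx": 0,"ry": 0,"rz": 0}
  ]
}}

```text
time_s: 6.92
position: [0.5528, -0.2823, 0.1411]
tool_rot: [[-0.997, -0.072, 0.001], [-0.072, 0.997, -0.001], [-0.001, -0.001, -1.0]]
ft_force: [-0.8, 0.2, -2.2]
grip_width: 0.0496
```

Call:
{"fn": "play_rows", "kwargs": {
  "commands": [
    {"grip": 1,"x": 0,"y": 0,"z": -0.015,"rx": 0,"ry": 0,"rz": 0},
    {"grip": 1,"x": 0,"y": 0,"z": -0.02,"rx": 0,"ry": 0,"rz": 0},
    {"grip": 1,"x": 0,"y": 0,"z": -0.02,"rx": 0,"ry": 0,"rz": 0},
    {"grip": 1,"x": 0,"y": 0,"z": -0.02,"rx": 0,"ry": 0,"rz": 0},
    {"grip": 1,"x": 0,"y": 0,"z": 0,"rx": 0,"ry": 0,"rz": 0}
  ]
}}

```text
time_s: 7.55
position: [0.553, -0.2824, 0.2175]
tool_rot: [[-0.997, -0.072, 0.003], [-0.072, 0.997, -0.002], [-0.003, -0.003, -1.0]]
ft_force: [-0.2, -0.7, -1.1]
grip_width: 0.05
```

```bash
python3 - <<'E'
from rig import env, optics
import cv2,numpy as np
from h import *
s=env.observe(); print(s['time_s'],s['position'],s['grip_width'],s['ft_force'],s['q'])
im=optics.get_image("scene"); cv2.imwrite("pics/s5.png",cv2.resize(im["color"][150:320,70:270],(800,680))[:600]); np.savez("s5.npz",**im)
E
```

```text
7.55 [ 0.55298632 -0.28238778  0.21745459] 0.04996869155564258 [-0.1747745  -0.65266336 -1.06791187] [-3.79610093e+01  3.00130618e+01  6.51630648e+01  3.04597855e-03
  8.45976383e+01 -1.32097795e+02]
```

View pics/s5.png

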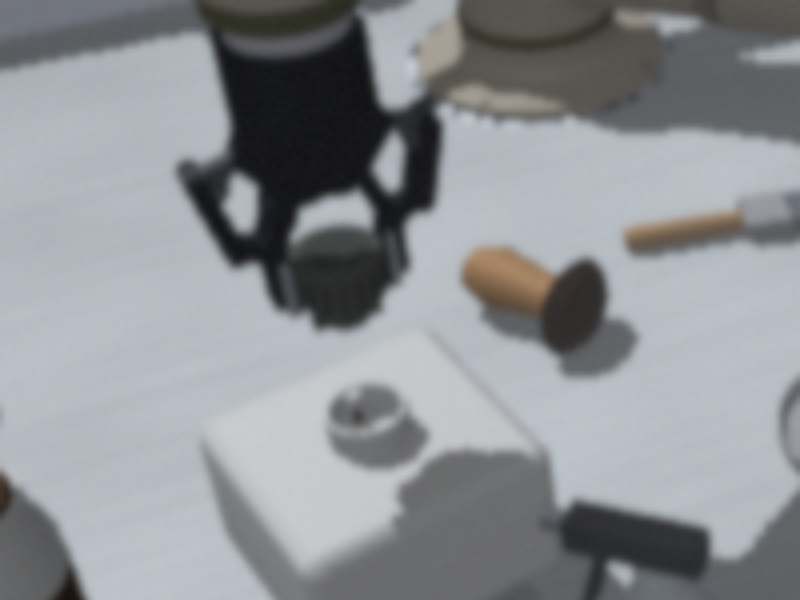

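The cap has come off upright in the jaws at (340,275) in the crop, and the mouth is open at (370,410). Carrying it to the middle dish.

Call:
{"fn": "play_rows", "kwargs": {
  "commands": [
    {"grip": 1,"x": -0.0065,"y": 0.0325,"z": 0,"rx": 0,"ry": 0,"rz": 0},
    {"grip": 1,"x": -0.0065,"y": 0.0325,"z": 0,"rx": 0,"ry": 0,"rz": 0},
    {"grip": 1,"x": -0.0065,"y": 0.0325,"z": 0,"rx": 0,"ry": 0,"rz": 0},
    {"grip": 1,"x": -0.0065,"y": 0.0325,"z": 0,"rx": 0,"ry": 0,"rz": 0},
    {"grip": 1,"x": -0.0065,"y": 0.0325,"z": 0,"rx": 0,"ry": 0,"rz": 0},
    {"grip": 1,"x": -0.0065,"y": 0.0325,"z": 0,"rx": 0,"ry": 0,"rz": 0},
    {"grip": 1,"x": -0.0065,"y": 0.0325,"z": 0,"rx": 0,"ry": 0,"rz": 0},
    {"grip": 1,"x": -0.0065,"y": 0.0325,"z": 0,"rx": 0,"ry": 0,"rz": 0},
    {"grip": 1,"x": -0.0065,"y": 0.0325,"z": 0,"rx": 0,"ry": 0,"rz": 0},
    {"grip": 1,"x": -0.0065,"y": 0.0325,"z": 0,"rx": 0,"ry": 0,"rz": 0},
    {"grip": 1,"x": 0,"y": 0,"z": 0,"rx": 0,"ry": 0,"rz": 0},
    {"grip": 1,"x": 0,"y": 0,"z": 0,"rx": 0,"ry": 0,"rz": 0}
  ]
}}

```text
time_s: 9.1
position: [0.5937, 0.0463, 0.2147]
tool_rot: [[-0.997, -0.072, -0.001], [-0.072, 0.997, -0.0], [0.001, -0.0, -1.0]]
ft_force: [0.1, -0.3, -1.7]
grip_width: 0.05
```

Call:
{"fn": "play_rows", "kwargs": {
  "commands": [
    {"grip": 1,"x": 0,"y": 0,"z": 0.04,"rx": 0,"ry": 0,"rz": 0},
    {"grip": 1,"x": 0,"y": 0,"z": 0.04,"rx": 0,"ry": 0,"rz": 0},
    {"grip": 1,"x": 0,"y": 0,"z": 0.04,"rx": 0,"ry": 0,"rz": 0},
    {"grip": 1,"x": 0,"y": 0,"z": 0.03,"rx": 0,"ry": 0,"rz": 0},
    {"grip": 1,"x": 0,"y": 0,"z": 0,"rx": 0,"ry": 0,"rz": 0}
  ]
}}

```text
time_s: 9.72
position: [0.5928, 0.0458, 0.0634]
tool_rot: [[-0.997, -0.071, -0.005], [-0.071, 0.997, 0.0], [0.005, 0.001, -1.0]]
ft_force: [-0.3, -0.7, -0.5]
grip_width: 0.0494
```

```bash
python3 - <<'E'
from rig import env, optics
import cv2,numpy as np
from h import *
s=env.observe(); print(s['time_s'],s['position'],s['grip_width'],s['ft_force'],s['q'])
im=optics.get_image("scene"); cv2.imwrite("pics/s6.png",cv2.resize(im["color"][150:300,200:400],(800,600)))
E
```

```text
9.725 [0.59275805 0.04579815 0.06339462] 0.0493618579401497 [-0.25809314 -0.72606551 -0.48830219] [-6.97686592e+00  3.66905704e+01  8.09293635e+01 -1.04626879e-02
  6.26577676e+01 -1.01031414e+02]
```

View pics/s6.png

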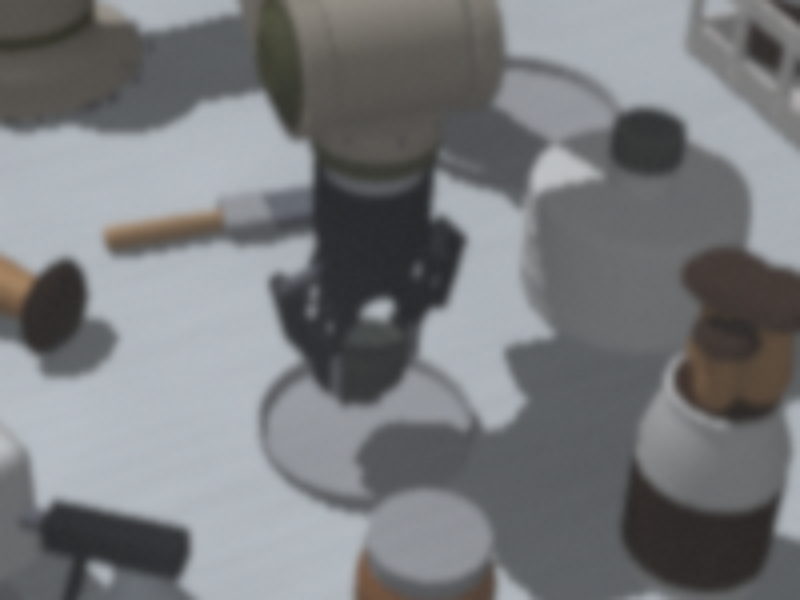

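The cap is above the middle dish and upright. Lowering slowly and watching the vertical force.

Call:
{"fn": "play_rows", "kwargs": {
  "commands": [
    {"grip": 1,"x": 0,"y": 0,"z": 0.015,"rx": 0,"ry": 0,"rz": 0},
    {"grip": 1,"x": 0,"y": 0,"z": 0.008,"rx": 0,"ry": 0,"rz": 0},
    {"grip": 1,"x": 0,"y": 0,"z": 0.003,"rx": 0,"ry": 0,"rz": 0},
    {"grip": 1,"x": 0,"y": 0,"z": 0,"rx": 0,"ry": 0,"rz": 0},
    {"grip": 1,"x": 0,"y": 0,"z": 0,"rx": 0,"ry": 0,"rz": 0}
  ]
}}

```text
time_s: 10.4
position: [0.5941, 0.0468, 0.0397]
tool_rot: [[-0.997, -0.072, 0.001], [-0.072, 0.997, -0.0], [-0.001, -0.0, -1.0]]
ft_force: [0.2, -0.1, -1.6]
grip_width: 0.0497
```

Call:
{"fn": "play_rows", "kwargs": {
  "commands": [
    {"grip": 1,"x": 0,"y": 0,"z": 0.002,"rx": 0,"ry": 0,"rz": 0},
    {"grip": 1,"x": 0,"y": 0,"z": 0.002,"rx": 0,"ry": 0,"rz": 0},
    {"grip": 1,"x": 0,"y": 0,"z": 0,"rx": 0,"ry": 0,"rz": 0}
  ]
}}

```text
time_s: 10.78
position: [0.5938, 0.0468, 0.0351]
tool_rot: [[-0.997, -0.072, -0.0], [-0.072, 0.997, 0.0], [0.0, 0.0, -1.0]]
ft_force: [0.0, -0.0, -1.9]
grip_width: 0.0502
```

Call:
{"fn": "play_rows", "kwargs": {
  "commands": [
    {"grip": 1,"x": 0,"y": 0,"z": 0.002,"rx": 0,"ry": 0,"rz": 0},
    {"grip": 1,"x": 0,"y": 0,"z": 0,"rx": 0,"ry": 0,"rz": 0},
    {"grip": 1,"x": 0,"y": 0,"z": 0,"rx": 0,"ry": 0,"rz": 0}
  ]
}}

```text
time_s: 11.15
position: [0.5939, 0.0468, 0.0333]
tool_rot: [[-0.997, -0.072, 0.0], [-0.072, 0.997, 0.0], [-0.0, 0.0, -1.0]]
ft_force: [-0.2, -0.3, -1.7]
grip_width: 0.0495
```

Call:
{"fn": "play_rows", "kwargs": {
  "commands": [
    {"grip": 1,"x": 0,"y": 0,"z": 0.0015,"rx": 0,"ry": 0,"rz": 0},
    {"grip": 1,"x": 0,"y": 0,"z": 0,"rx": 0,"ry": 0,"rz": 0},
    {"grip": 1,"x": 0,"y": 0,"z": 0,"rx": 0,"ry": 0,"rz": 0}
  ]
}}

```text
time_s: 11.52
position: [0.5939, 0.0467, 0.0318]
tool_rot: [[-0.997, -0.072, 0.0], [-0.072, 0.997, -0.0], [-0.0, -0.0, -1.0]]
ft_force: [-1.1, 0.1, -1.4]
grip_width: 0.0493
```

Call:
{"fn": "play_rows", "kwargs": {
  "commands": [
    {"grip": 1,"x": 0,"y": 0,"z": 0.0015,"rx": 0,"ry": 0,"rz": 0},
    {"grip": 1,"x": 0,"y": 0,"z": 0,"rx": 0,"ry": 0,"rz": 0},
    {"grip": 1,"x": 0,"y": 0,"z": 0,"rx": 0,"ry": 0,"rz": 0}
  ]
}}

```text
time_s: 11.9
position: [0.5941, 0.0467, 0.0314]
tool_rot: [[-0.997, -0.072, 0.001], [-0.072, 0.997, -0.0], [-0.001, -0.0, -1.0]]
ft_force: [-2.4, -0.8, 7.6]
grip_width: 0.0501
```

Call:
{"fn": "play_rows", "kwargs": {
  "commands": [
    {"grip": 1,"x": 0,"y": 0,"z": 0.001,"rx": 0,"ry": 0,"rz": 0},
    {"grip": 1,"x": 0,"y": 0,"z": 0,"rx": 0,"ry": 0,"rz": 0},
    {"grip": 1,"x": 0,"y": 0,"z": 0,"rx": 0,"ry": 0,"rz": 0}
  ]
}}

```text
time_s: 12.28
position: [0.5941, 0.0467, 0.0314]
tool_rot: [[-0.997, -0.072, 0.002], [-0.072, 0.997, -0.0], [-0.002, -0.0, -1.0]]
ft_force: [-6.5, -0.6, 16.8]
grip_width: 0.0498
```

The cap touched down at TCP z≈0.0314, as predicted. I'll ease the pressure, soften the grip, then open.

Call:
{"fn": "play_rows", "kwargs": {
  "commands": [
    {"grip": 1,"x": 0,"y": 0,"z": -0.0017,"rx": 0,"ry": 0,"rz": 0},
    {"grip": 1,"x": 0,"y": 0,"z": 0,"rx": 0,"ry": 0,"rz": 0},
    {"grip": 1,"x": 0,"y": 0,"z": 0,"rx": 0,"ry": 0,"rz": 0}
  ],
  "squeeze": 20
}}

```text
time_s: 12.65
position: [0.5941, 0.0467, 0.0314]
tool_rot: [[-0.997, -0.072, 0.001], [-0.072, 0.997, -0.0], [-0.001, -0.0, -1.0]]
ft_force: [-1.3, 0.2, 5.3]
grip_width: 0.0498
```

Call:
{"fn": "play_rows", "kwargs": {
  "commands": [
    {"grip": -0.2,"x": 0,"y": 0,"z": 0,"rx": 0,"ry": 0,"rz": 0},
    {"grip": -0.4,"x": 0,"y": 0,"z": 0,"rx": 0,"ry": 0,"rz": 0},
    {"grip": -0.6,"x": 0,"y": 0,"z": 0,"rx": 0,"ry": 0,"rz": 0},
    {"grip": -1,"x": 0,"y": 0,"z": 0,"rx": 0,"ry": 0,"rz": 0},
    {"grip": -1,"x": 0,"y": 0,"z": 0,"rx": 0,"ry": 0,"rz": 0},
    {"grip": -1,"x": 0,"y": 0,"z": 0,"rx": 0,"ry": 0,"rz": 0},
    {"grip": -1,"x": 0,"y": 0,"z": 0,"rx": 0,"ry": 0,"rz": 0}
  ]
}}

```text
time_s: 13.52
position: [0.5939, 0.0468, 0.031]
tool_rot: [[-0.997, -0.072, -0.0], [-0.072, 0.997, -0.0], [0.0, -0.0, -1.0]]
ft_force: [0.1, 0.5, -0.5]
grip_width: 0.0848
```

Call:
{"fn": "play_rows", "kwargs": {
  "commands": [
    {"grip": -1,"x": 0,"y": 0,"z": -0.01,"rx": 0,"ry": 0,"rz": 0},
    {"grip": -1,"x": 0,"y": 0,"z": -0.02,"rx": 0,"ry": 0,"rz": 0},
    {"grip": -1,"x": 0,"y": 0,"z": -0.03,"rx": 0,"ry": 0,"rz": 0},
    {"grip": -1,"x": 0,"y": 0,"z": -0.04,"rx": 0,"ry": 0,"rz": 0},
    {"grip": -1,"x": 0,"y": 0,"z": -0.04,"rx": 0,"ry": 0,"rz": 0},
    {"grip": -1,"x": 0,"y": 0,"z": -0.04,"rx": 0,"ry": 0,"rz": 0},
    {"grip": -1,"x": 0,"y": 0,"z": 0,"rx": 0,"ry": 0,"rz": 0},
    {"grip": -1,"x": 0,"y": 0,"z": 0,"rx": 0,"ry": 0,"rz": 0}
  ]
}}

```text
time_s: 14.52
position: [0.5935, 0.0468, 0.2108]
tool_rot: [[-0.997, -0.072, -0.001], [-0.072, 0.997, 0.0], [0.001, 0.0, -1.0]]
ft_force: [-0.3, -0.4, -0.3]
grip_width: 0.0853
```

```bash
python3 - <<'E'
from rig import env, optics
import cv2,numpy as np
from h import *
s=env.observe(); print(s['time_s'],s['position'],s['grip_width'],s['ft_force'])
im=optics.get_image("scene"); w=cloud(im)
m=(np.hypot(w[...,0]-.594,w[...,1]-.047)<.06)&(w[...,2]>.03)&(w[...,2]<.08);P=w[m];T=P[P[:,2]>np.percentile(P[:,2],95)-.006]
print(len(P),np.percentile(P[:,2],[50,95]),T.mean(0),cv2.minEnclosingCircle(T[:,:2].astype(np.float32)))
a=cv2.resize(im["color"][150:300,200:400],(800,600)); cv2.imwrite("pics/s7.png",a)
E
```

```text
14.525 [0.59350932 0.04678324 0.21076223] 0.08529586372771776 [-0.32682035 -0.43371447 -0.31948945]
290 [0.04890908 0.05220393] [0.59753421 0.04373888 0.04995051] ((0.5959889888763428, 0.044041313230991364), 0.02667393907904625)
```

View pics/s7.png

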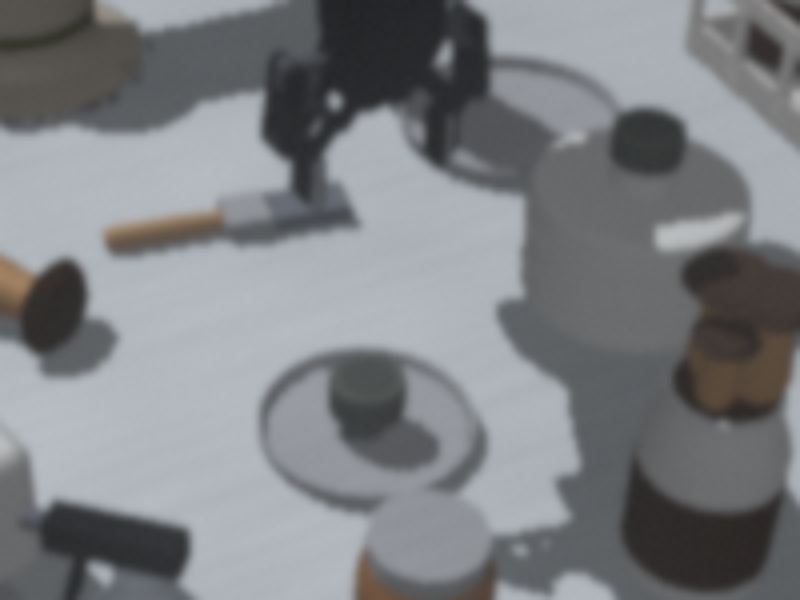

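The cap stands head up near the middle of the dish at (368,400). Its top at z≈0.052 matches standing on the floor, and the gripper is clear.

```bash
python3 -c "
from rig import order; print(order.close_job())"
```

```text
the job is handed in; nothing more can be done
None
```

The square tank's cap is off and standing head up in the middle-sized dish, and I handed the job in at about 14.6 s of the 45 s allowed. No verdict was reported.

- **Opening:** I gripped the cap at 110 N and twisted it about 80° anticlockwise. It then lifted off with almost no resistance.
- **Placing:** I lowered the cap until it touched the dish floor, then released it. The contact force peaked at about 17 N.
- **Last checks:** The cap is upright and a few millimetres from the dish centre. Its top measured 0.052 m, which is what standing on the floor should give. The gripper is open and clear, about 0.2 m up.
- **Disagreements:**
  - My first two move calls were refused because the rows lacked some keys; nothing moved.
  - The cameras differed by 2–4 mm on position, and the middle dish measured 147 mm across instead of 152 mm.
  - The jaws read about 50 mm on the 52 mm cap.

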